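# Load the sample bottles into the analyser rack in sequence

### The arm

A 6-joint arm with a two-finger parallel gripper is mounted at the origin on the work surface. World frame = base frame: x ahead of the robot, y to its left, z up, the work surface at z = 0. Lengths are in mm, angles in rad, forces in N, time in s.
With the tool pointing down it reaches from about 350 to 775 mm from the base axis. Payload 7.3 kg.
Tool frame: the origin (TCP) lies at the very end of the fingers, on their centre line; the grasp point (between the pads) lies 19 mm behind it; z points along the fingers, y is the line along which they close (so a half turn about z gives the same grasp; the last joint's range is limited). The gripper opens to 92 mm and grips with 3 to 60 N. Pads are 19 mm wide; open, the fingers measure 130 mm over their backs; the gripper's body (75 mm by 190 mm) begins 47 mm behind the grasp point.
Start: joints at [-1.437, 0.342, 1.524, -0, 1.275, -0.146], TCP at [145.008, -504.596, 226.741] pointing down, gripper open.
Joint ranges: [-2.53, 2.53], [-0.77, 2.02], [0.04, 2.7], [-1, 4.14], [0.28, 2.66], [-3.11, 3.11]. Speed limits (rad/s): [2.57, 2.57, 3.14, 3.14, 3.14, 3.14].

### API

Orientations are given as [roll, pitch, yaw] about the fixed x, y, z axes, in that order (R = Rz(yaw) Ry(pitch) Rx(roll)).
In Python, from plant import get_obs, vision, workorder gives the robot as it stands.
- The arm moves only by the shell command python3 -m pendant 'ROWS' [OPENING]. ROWS is a JSON object of lists of equal length, an entry for each row: "dp": the shift along the tool's x, y, z in m, a list of three; "rotation": the turn, a rotation vector about the tool's x, y, z in rad, a list of three. A call has 1 to 8 rows; each row is the pose to reach, as a shift and turn from the pose commanded when the call began, along the tool's axes at that moment; what a row does not reach only later rows make up. A row lasts 1/8 s, in which the tool goes at most 62.5 mm and 10.7 degrees, less where a joint would pass 70% of its speed; a pose out of reach is approached as far as the arm can. A call with a gripper value outside its range is refused whole. OPENING is the finger opening in m, from 0 to 0.0918, set as the call begins (- or left out, the last holds). The fingers move at their own pace and stop on an object; the grip force is fixed at half the most. Time passes only in rows, so rows that repeat a pose let the fingers close. It gives the time, the measured TCP pose, the force, the opening and the grip force at its end, in the units of the state.
- get_obs(): the state, without advancing time (a new reading comes with each control period).
- vision.capture(name): name is "side" or "top" or "wrist"; returns a dict with "pixels" (400x640x3 uint8, red, green, blue), "vfov" (degrees; the focal length in pixels is half the picture's height over the tangent of half this angle, whatever the lens; pixels are square), "cx", "cy" (the principal point, pixels), "pose" (4x4, takes a point from camera to world coordinates); the wrist camera has in their place "T_tool_cam" (4x4, takes a point from camera to tool coordinates, whose origin is the TCP and whose axes are the flange's). Camera axes: x right, y up, looking along -z (the intrinsics and any distortion apply to the point x, -y, -z); pixel columns grow to the right and rows downward; lengths in mm; the calibration is good to about 2 mm. A picture is of the moment at which its call begins: read the wrist's pose just before it. There is no depth.
- workorder.close_job(): hands the job in; it is judged then, once.
The state is a dict: "time": time; "joint_positions": joint angles; "dq": joint speeds; "tau": joint torques, N m; "tool_pos": TCP position; "tcp_rot": TCP orientation; "contact_force": force on the tool from outside, world axes, zero at the start; "moment": the same for the moment, N m; "grip_width": finger opening in mm; "finger_force": force on a finger pad.
Only numpy, scipy, OpenCV 4.12 (cv2) and the standard library are available. Lean on these libraries where they do the work, as an engineer would, in place of code of your own. Each camera call takes 0.05 s, during which the arm holds its last target. There are 200 camera calls.

### The job

Move the four sample bottles from the row of coloured blocks into the white rack, one to a pocket: the bottle at the left end of the row of blocks, as seen from the robot, goes into the pocket next to the black end plate, and the others follow in the same sequence, so that the bottle from the right end of the row stands farthest from the black plate. Keep the bottles upright, set each one down without dropping it, and leave all four standing free on the pocket floors.

Things in the scene. Friction and masses are not known exactly. Their poses are not given: they have to be found in the camera images.
- bottle_blue: Upright white bottle with a blue cap, about 60 g: body 30 mm across, cap 36 mm across spanning 65 to 85 mm above the origin (centre of the flat underside; z up). Starts in the block of its cap's colour. Caps are 18 mm apart along the row: grip the cap from above with the fingers fore and aft, across the row (along the block's x).
- bottle_red: Upright white bottle with a red cap, about 60 g: body 30 mm across, cap 36 mm across spanning 65 to 85 mm above the origin (centre of the flat underside; z up). Starts in the block of its cap's colour. Caps are 18 mm apart along the row: grip the cap from above with the fingers fore and aft, across the row (along the block's x).
- bottle_yellow: Upright white bottle with a yellow cap, about 60 g: body 30 mm across, cap 36 mm across spanning 65 to 85 mm above the origin (centre of the flat underside; z up). Starts in the block of its cap's colour. Caps are 18 mm apart along the row: grip the cap from above with the fingers fore and aft, across the row (along the block's x).
- bottle_green: Upright white bottle with a green cap, about 60 g: body 30 mm across, cap 36 mm across spanning 65 to 85 mm above the origin (centre of the flat underside; z up). Starts in the block of its cap's colour. Caps are 18 mm apart along the row: grip the cap from above with the fingers fore and aft, across the row (along the block's x).
- block_blue: Blue fixed one-place block, 52 x 52 x 35 mm, open pocket 42 x 42 mm, its floor 5 mm above the origin (centre of underside, 6 mm above the table). The four blocks make one straight row at 54 mm pitch, in any colour order. x: across the row, away from the robot; y: along the row to the robot's left (within 0.3 rad of world y). Left is +y.
- block_red: Red fixed one-place block, 52 x 52 x 35 mm, open pocket 42 x 42 mm, its floor 5 mm above the origin (centre of underside, 6 mm above the table). The four blocks make one straight row at 54 mm pitch, in any colour order. x: across the row, away from the robot; y: along the row to the robot's left (within 0.3 rad of world y). Left is +y.
- block_yellow: Yellow fixed one-place block, 52 x 52 x 35 mm, open pocket 42 x 42 mm, its floor 5 mm above the origin (centre of underside, 6 mm above the table). The four blocks make one straight row at 54 mm pitch, in any colour order. x: across the row, away from the robot; y: along the row to the robot's left (within 0.3 rad of world y). Left is +y.
- block_green: Green fixed one-place block, 52 x 52 x 35 mm, open pocket 42 x 42 mm, its floor 5 mm above the origin (centre of underside, 6 mm above the table). The four blocks make one straight row at 54 mm pitch, in any colour order. x: across the row, away from the robot; y: along the row to the robot's left (within 0.3 rad of world y). Left is +y.
- rack: White fixed rack, 58 mm (x, across) by 222 mm (y, along the row, to the robot's left, within 0.3 rad of world y), 35 mm tall. Four open pockets at x = 0, y = -81, -27, +27, +81 mm, each 48 x 49 mm inside, walls 5 mm, floor 5 mm above the origin (centre of underside, on the table).
- end_black: Black end plate, 58 x 16 x 35 mm, fixed against one end of the white rack, at rack y = +120 or -120 mm (the other end has a white plate). Marks the rack's starting end. Origin: centre of its underside.

How it is judged:
By the outcome, as a careful person would: the job done as asked, in the order asked, and still so for the second after the job is handed in, with the robot touching nothing.
It also fails if it takes over 120 s, if anything falls off the work surface, if the arm or the gripper's body presses on something with over 40 N, if the wrist force passes 120 N, or if a joint passes its speed limit or range.

## Working session

There is one attempt and no reset: what is moved stays moved. The work goes in short steps, Python scripts to look and compute and a shell command to move; the robot and the scene stay as the last step left them, time stands still between calls to the robot, and variables do not carry over. Pictures are saved under pics/ and viewed, at most 14 in all, crops included, and the job is handed in when it is done.

```bash
mkdir -p pics; ls
python3 - <<'E'
from plant import get_obs, vision
import cv2,numpy as np
o=get_obs();print(o)
for n in("top","side"):
    c=vision.capture(n);cv2.imwrite(f"pics/{n}0.png",cv2.cvtColor(c["pixels"],cv2.COLOR_RGB2BGR))
    print(n,{k:(v.tolist() if hasattr(v,'tolist') else v) for k,v in c.items() if k!="pixels"})
c=vision.capture("wrist");print({k:v for k,v in c.items() if k!="pixels"})
E
```

```text
pics
{'time': 0.0, 'joint_positions': array([-1.43697656e+00,  3.42731141e-01,  1.52498090e+00, -1.87059889e-05,
        1.27538512e+00, -1.45991738e-01]), 'dq': array([-0.00062317, -0.00010191,  0.00026358,  0.00118051,  0.00159849,
        0.00044163]), 'tau': array([ 1.54196012e-03, -4.31229115e+01, -2.44216686e+01,  7.19773024e-02,
        5.60502650e-02, -1.21295593e-04]), 'tool_pos': array([ 144.95942579, -504.18783747,  226.05319171]), 'tcp_rot': array([-3.14010155e+00, -2.01168094e-04,  2.79816816e-01]), 'contact_force': array([ 0.0477408 , -0.01765277,  0.20023539]), 'moment': array([0.04019154, 0.03622625, 0.00960896]), 'finger_force': 0.0, 'grip_width': 91.9076303374646}
top {'vfov': 51.9933677932104, 'cx': 319.206366432746, 'cy': 200.56890078538723, 'pose': [[0.020277759099798315, 0.9940925631305165, -0.10662452069993303, 477.130726629511], [-0.9997895265989587, 0.020494490537135483, 0.0009372089701694809, 10.381616260190766], [0.0031168876978560555, 0.10658307457670364, 0.9942989154297897, 888.3652653347747], [0.0, 0.0, 0.0, 1.0]]}
side {'vfov': 48.06356641507975, 'cx': 317.1204084164033, 'cy': 200.1480053253915, 'pose': [[-0.9512763865617108, 0.23705767894747926, -0.19717224252446927, 392.91427756057533], [-0.30820943753004915, -0.7496224697104804, 0.5857244194350874, 505.9101635647014], [-0.008954272025404797, 0.6179561552061711, 0.786161568162233, 731.8450675042442], [0.0, 0.0, 0.0, 1.0]]}
{'vfov': 63.15042605574511, 'cx': 321.3130318553084, 'cy': 198.93553567817457, 'T_tool_cam': array([[ 6.21517539e-04,  9.60724355e-01,  2.77503742e-01,
         7.55546279e+01],
       [ 9.99999316e-01, -8.72140723e-04,  7.79700191e-04,
        -4.65614813e-01],
       [ 9.91099277e-04,  2.77503067e-01, -9.60724240e-01,
        -1.58854350e+02],
       [ 0.00000000e+00,  0.00000000e+00,  0.00000000e+00,
         1.00000000e+00]])}
```

View pics/top0.png

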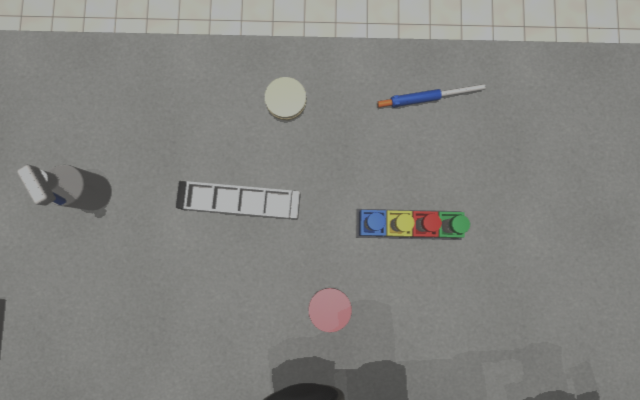

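View pics/side0.png

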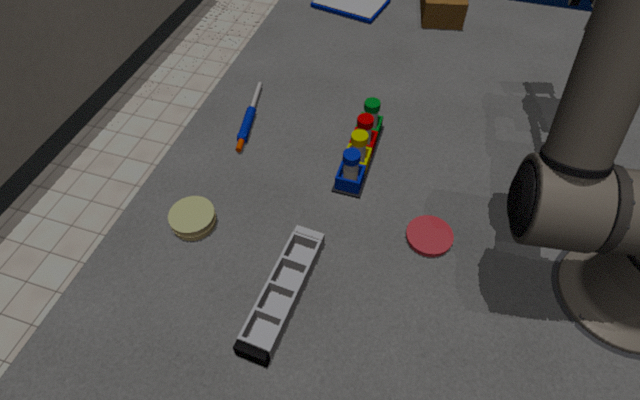

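The top view shows the row, from +y (image left): blue (375,222), yellow (405,223), red (431,222) and green (460,224). The rack is at (240,200) with its black plate at the left (+y) end (182,195). The side view agrees. I'll enlarge both to measure.

Run:
```python
import cv2,numpy as np
t=cv2.imread("pics/top0.png");s=cv2.imread("pics/side0.png")
def cr(im,x,y,w,h,k):return cv2.convertScaleAbs(cv2.resize(im[y:y+h,x:x+w],None,fx=k,fy=k,interpolation=cv2.INTER_CUBIC),alpha=1.2)
a=cr(t,170,170,140,60,5);b=cr(t,350,195,140,60,5)
cv2.imwrite("pics/topc.png",np.vstack([a,b]))
cv2.imwrite("pics/sidec.png",np.hstack([cr(s,230,220,100,145,4),cr(s,325,90,65,145,4)]))
```

```text
(no output)
```

View pics/topc.png

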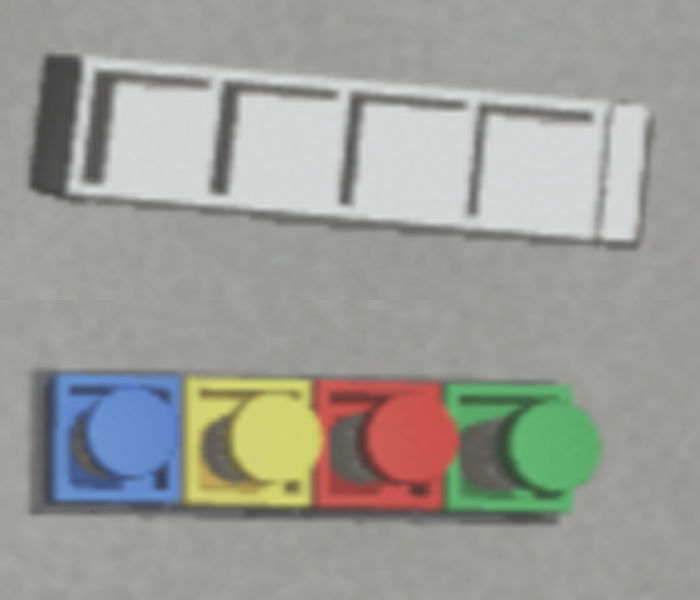

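View pics/sidec.png

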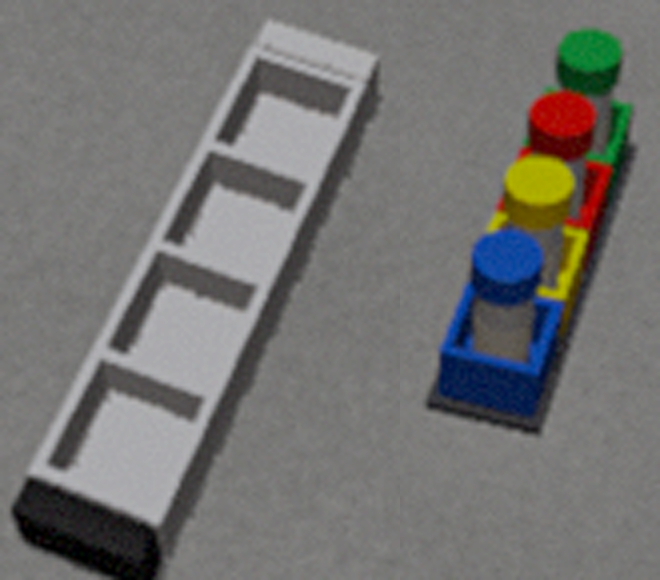

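In the enlarged top view the caps are at crop px (132,432), (277,438), (413,438) and (555,445). The rack's top-face corners are (83,57), (68,195), (610,102) and (600,240). In the side crop the cap tops are at (508,254), (540,181), (562,115) and (590,52), and the rack corners at (33,475), (160,525), (258,45) and (367,78). Next I triangulate these.

```bash
cat > h.py <<'E'
import numpy as np, cv2
from plant import get_obs, vision
from scipy.spatial.transform import Rotation as Ro
def ray(c,T,uv):
    f=200/np.tan(np.radians(c["vfov"]/2)); d=T[:3,:3]@np.array([(uv[0]-c["cx"])/f,-(uv[1]-c["cy"])/f,-1])
    return T[:3,3],d/np.linalg.norm(d)
def tri(rays):
    A=[np.eye(3)-np.outer(d,d) for _,d in rays]
    return np.linalg.solve(sum(A),sum(a@o for a,(o,_) in zip(A,rays))), [round(float(np.linalg.norm(a@(np.linalg.solve(sum(A),sum(b@o for b,(o,_) in zip(A,rays)))-o))),1) for a,(o,_) in zip(A,rays)]
def onz(r,z): o,d=r; return o+d*(z-o[2])/d[2]
def wrist():
    o=get_obs(); c=vision.capture("wrist"); T=np.eye(4); T[:3,:3]=Ro.from_euler("xyz",o["tcp_rot"]).as_matrix(); T[:3,3]=o["tool_pos"]
    return c,T@c["T_tool_cam"]
def delta(target,yaw):
    """dp (m) and yaw turn in tool axes from measured pose to target [mm], tool down, yaw"""
    o=get_obs(); R=Ro.from_euler("xyz",o["tcp_rot"]); return R.inv().apply(np.array(target)-o["tool_pos"])/1000,(R.inv()*Ro.from_euler("xyz",[np.pi,0,yaw])).as_rotvec()
E
python3 - <<'E'
from h import *
t=vision.capture("top");s=vision.capture("side")
T=[(132,432),(277,438),(413,438),(555,445),(83,57),(68,195),(610,102),(600,240)]
S=[(508,254),(540,181),(562,115),(590,52),(33,475),(160,525),(258,45),(367,78)]
for i,(a,b) in enumerate(zip(T,S)):
    u=np.array(a)/5-.4+(np.array([350,195-60]) if i<4 else [170,170])
    v=np.array(b)/4-.4+(np.array([325-100,90]) if i<4 else [230,220])
    p,e=tri([ray(t,t["pose"],u),ray(s,s["pose"],v)]); print(p.round(1),e, onz(ray(t,t["pose"],u),91+5 if i<4 else 35).round(1),onz(ray(s,s["pose"],v),96 if i<4 else 35).round(1))
E
```

```text
[ 524.5 -101.2   94.7] [0.2, 0.2] [ 524.6 -101.    96. ] [ 524.1 -100.    96. ]
[ 523.2 -157.8   92.8] [0.5, 0.5] [ 523.5 -157.1   96. ] [ 522.1 -154.6   96. ]
[ 524.6 -210.9   91.9] [0.2, 0.2] [ 524.5 -209.7   96. ] [ 523.6 -206.3   96. ]
[ 523.  -266.5   90.6] [0.3, 0.3] [ 523.  -264.6   96. ] [ 521.6 -260.1   96. ]
[603.7 290.5  32. ] [1.0, 1.0] [604.2 289.8  35. ] [601.8 291.3  35. ]
[546.4 293.7  32.7] [0.3, 0.3] [545.9 292.9  35. ] [546.1 294.5  35. ]
[588.6  67.8  32.1] [1.5, 1.5] [589.7  67.9  35. ] [586.3  69.5  35. ]
[532.   70.7  33.6] [0.2, 0.2] [531.7  70.5  35. ] [532.   71.6  35. ]
```

The caps sit near x=524, y=-101, -156, -211 and -266, with tops at about 93. The rack centre is near (568,181) with yaw about -0.066. I'll move above the row for a wrist look.

```bash
python3 -c "
from h import *
print(delta([524,-185,280],np.pi/2))"
```

```text
(array([ 0.45248391, -0.20235599, -0.05339991]), array([-5.17338390e-04, -5.02486668e-04, -1.29101591e+00]))
```

```bash
python3 -m pendant '{"dp":[[0.03,-0.01,-0.01],[0.09,-0.04,-0.02],[0.15,-0.07,-0.03],[0.21,-0.1,-0.04],[0.27,-0.12,-0.05],[0.33,-0.15,-0.053],[0.38,-0.17,-0.053],[0.42,-0.19,-0.053]],"rotation":[[0,0,-0.1],[0,0,-0.28],[0,0,-0.45],[0,0,-0.62],[0,0,-0.79],[0,0,-0.95],[0,0,-1.1],[0,0,-1.25]]}' && python3 -c "
from h import *
print(delta([524,-185,280],np.pi/2))"
```

```text
time: 1.25
tool_pos: [497.7, -204.4, 279.8]
tcp_rot: [3.141, 0.0, 1.535]
contact_force: [0.4, -1.0, -0.0]
grip_width: 91.5
finger_force: 0.0
(array([ 0.02029925,  0.02555488, -0.00015542]), array([ 0.00047511,  0.00042063, -0.03567454]))
```

```bash
python3 -m pendant '{"dp":[[0.01,0.012,0],[0.02,0.025,0],[0.02,0.025,0],[0.02,0.025,0]],"rotation":[[0,0,-0.02],[0,0,-0.036],[0,0,-0.036],[0,0,-0.036]]}'
python3 - <<'E'
from h import *
c,T=wrist();np.savez("w1",T=T)
cv2.imwrite("pics/w1.png",cv2.cvtColor(c["pixels"],cv2.COLOR_RGB2BGR))
E
```

```text
time: 1.75
tool_pos: [521.3, -188.0, 279.7]
tcp_rot: [-3.141, 0.0, 1.564]
contact_force: [0.8, 0.7, -0.6]
grip_width: 91.8
finger_force: 0.0
```

View pics/w1.png

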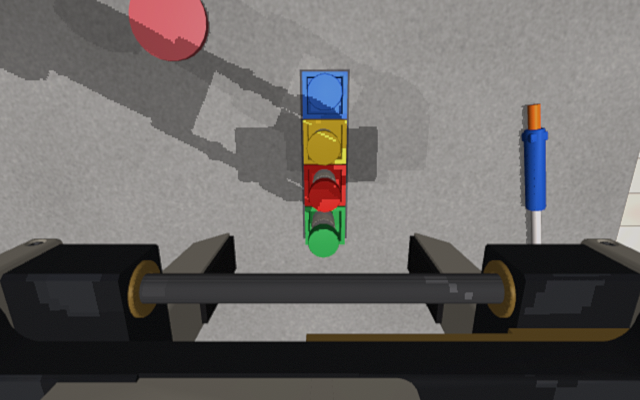

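The wrist view shows the caps at about (324,93) blue, (324,147) yellow, (324,192) red and (323,240) green, with the row running straight up the image.

Run:
```python
from h import *
c,T=wrist()
T=np.load("w1.npz")["T"];t=vision.capture("top")
U=[(132,132),(277,138),(413,138),(555,145)]
for p,u in zip([(324,93),(324,147),(324,192),(323,241)],U):
    u=np.array(u)/5-.4+[350,195]
    r=ray(c,T,p); print(onz(r,95).round(1),*[x if isinstance(x,list) else x.round(1) for x in tri([r,ray(t,t["pose"],u)])])
for p in [(301,69),(349,70),(347,165),(303,165)]: print("block",onz(ray(c,T,p),41).round(1))
print(delta([524,-102,140],np.pi/2))
```

```text
[ 525.  -100.8   95. ] [ 524.8 -100.9   96.4] [0.2, 0.2]
[ 524.8 -154.7   95. ] [ 523.6 -153.4  110.3] [1.2, 1.2]
[ 524.6 -203.6   95. ] [ 523.8 -200.2  119.3] [3.0, 3.0]
[ 523.2 -261.5   95. ] [ 523.9 -274.3   66.7] [0.9, 0.9]
block [499.3 -72.7  41. ]
block [554.  -74.1  41. ]
block [ 553.4 -183.7   41. ]
block [ 499.1 -183.3   41. ]
(array([0.08592839, 0.00198858, 0.13988219]), array([ 8.88088605e-05,  3.24265650e-04, -6.70544789e-03]))
```

```bash
python3 -m pendant '{"dp":[[0.02,0,0.02],[0.05,0.001,0.06],[0.075,0.002,0.1],[0.086,0.002,0.13],[0.086,0.002,0.14],[0.086,0.002,0.14],[0.086,0.002,0.14],[0.086,0.002,0.14]],"rotation":[[0,0,0],[0,0,-0.005],[0,0,-0.005],[0,0,-0.005],[0,0,-0.005],[0,0,-0.005],[0,0,-0.005],[0,0,-0.005]]}'
python3 - <<'E'
from h import *
c,T=wrist();np.savez("w2",T=T)
cv2.imwrite("pics/w2.png",cv2.cvtColor(c["pixels"],cv2.COLOR_RGB2BGR))
print(delta([524,-102,66],np.pi/2))
E
```

```text
time: 2.9
tool_pos: [525.0, -101.8, 140.8]
tcp_rot: [3.14, 0.001, 1.57]
contact_force: [-0.7, 0.3, 0.1]
grip_width: 91.7
finger_force: 0.0
(array([-0.00035803, -0.0010207 ,  0.07461745]), array([ 0.00171397,  0.00071406, -0.00054882]))
```

View pics/w2.png

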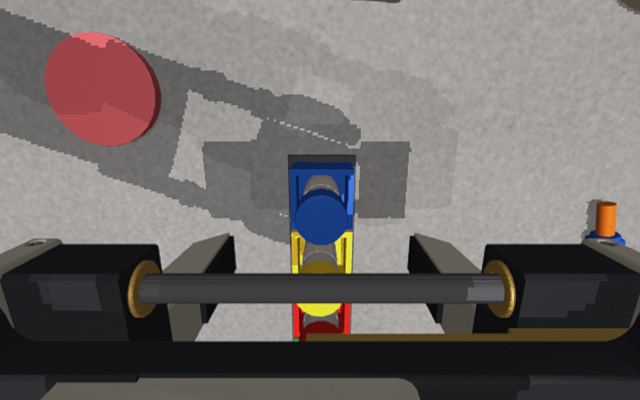

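The wrist view at the blue bottle shows the blue cap's top face centred at about (320,218), centred between the fingers.

Run:
```python
from h import *
c,_=wrist()
T2=np.load("w2.npz")["T"];T1=np.load("w1.npz")["T"];t=vision.capture("top")
r2=ray(c,T2,(320,218)); r1=ray(c,T1,(324,93)); r0=ray(t,t["pose"],(350+26,195+26))
print(onz(r2,95).round(1),tri([r1,r2]),tri([r0,r2]),T2[:3,3])
```

```text
[524.8 -98.4  95. ] (array([ 524.87895132, -100.54715926,   89.01654033]), [0.1, 0.1]) (array([ 525.06057364, -102.63175085,   83.41608947]), [0.3, 0.3]) [525.25179784 -26.11430124 299.61872171]
```

```bash
python3 -m pendant '{"dp":[[0,-0.001,0.02],[0,-0.001,0.045],[0,-0.001,0.065],[0,-0.001,0.074],[0,-0.001,0.074]],"rotation":[[0,0,0],[0,0,0],[0,0,0],[0,0,0],[0,0,0]]}' && python3 -m pendant '{"dp":[[0,0,0],[0,0,0],[0,0,0],[0,0,0],[0,0,0],[0,0,0]],"rotation":[[0,0,0],[0,0,0],[0,0,0],[0,0,0],[0,0,0],[0,0,0]]}' 0.0
```

```text
time: 3.68
tool_pos: [523.4, -101.0, 65.6]
tcp_rot: [-3.141, -0.0, 1.571]
contact_force: [0.5, -0.3, 0.1]
grip_width: 92.2
finger_force: 0.0
time: 4.42
tool_pos: [523.4, -101.0, 65.7]
tcp_rot: [-3.142, 0.0, 1.571]
contact_force: [0.3, 0.2, -0.2]
grip_width: 36.4
finger_force: 0.1
```

```bash
python3 -m pendant '{"dp":[[0,0,0],[0,0,0],[0,0,-0.005],[0,0,-0.015],[0,0,-0.035],[0,0,-0.06],[0,0,-0.07],[0,0,-0.07]],"rotation":[[0,0,0],[0,0,0],[0,0,0],[0,0,0],[0,0,0],[0,0,0],[0,0,0],[0,0,0]]}'
python3 - <<'E'
from h import *
print(get_obs()["contact_force"].round(2))
C=np.array([567.7,180.7]);y=-0.066
for i,k in enumerate([81,27,-27,-81]):
    p=C+k*np.array([-np.sin(y),np.cos(y)]); print(p.round(1))
    if i==0: print(delta([*p,135],np.pi/2+y))
E
```

```text
time: 5.42
tool_pos: [523.7, -101.1, 136.4]
tcp_rot: [3.14, 0.001, 1.571]
contact_force: [-0.3, 0.3, -1.2]
grip_width: 35.5
finger_force: 30.0
[-0.32  0.32 -1.23]
[573.  261.5]
(array([0.3626633 , 0.04931478, 0.00121954]), array([0.00150633, 0.00056297, 0.06604864]))
[569.5 207.6]
[565.9 153.8]
[562.4  99.9]
```

```bash
python3 -m pendant '{"dp":[[0.015,0.002,0],[0.05,0.007,0],[0.1,0.014,0],[0.15,0.02,0],[0.2,0.027,0],[0.25,0.034,0],[0.3,0.041,0],[0.335,0.046,0]],"rotation":[[0,0,0],[0,0,0.01],[0,0,0.02],[0,0,0.03],[0,0,0.04],[0,0,0.05],[0,0,0.06],[0,0,0.066]]}' && python3 -m pendant '{"dp":[[0.018,0.002,0],[0.026,0.003,0],[0.026,0.003,0],[0.026,0.003,0],[0.026,0.003,0]],"rotation":[[0,0,0],[0,0,0],[0,0,0],[0,0,0],[0,0,0]]}'
python3 - <<'E'
from h import *
c,T=wrist();np.savez("w3",T=T)
cv2.imwrite("pics/w3.png",cv2.cvtColor(c["pixels"],cv2.COLOR_RGB2BGR))
print(delta([573,261.5,61],np.pi/2-.066))
E
```

```text
time: 6.42
tool_pos: [568.3, 237.1, 134.3]
tcp_rot: [-3.14, 0.0, 1.506]
contact_force: [1.0, -0.9, -0.9]
grip_width: 35.3
finger_force: 30.0
time: 7.05
tool_pos: [574.3, 258.7, 135.8]
tcp_rot: [3.142, 0.0, 1.503]
contact_force: [0.1, 0.1, -0.6]
grip_width: 35.1
finger_force: 30.0
(array([ 0.002596  , -0.00150963,  0.07487635]), array([ 0.00017565,  0.00014464, -0.00117774]))
```

View pics/w3.png

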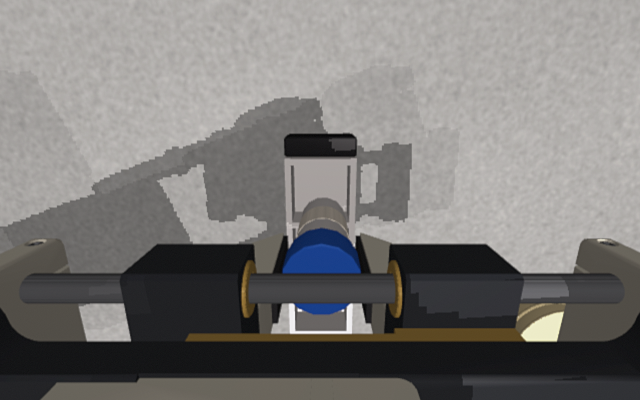

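Blue is held upright over the pocket next to the black plate. The black/white junction runs from (285,157) to (357,157), and the next divider is at rows 307–332, (290–352).

Run:
```python
from h import *
c,_=wrist();T=np.load("w3.npz")["T"]
p,q=[onz(ray(c,T,u),35)[:2] for u in[(285,157),(357,157)]]
print(p.round(1),q.round(1),"pocket y81 by this:",((p+q)/2-30*np.array([.066,.998])).round(1))
for u in[(290,309),(352,309),(290,332)]: print(onz(ray(c,T,u),35).round(1))
# side camera look
s=vision.capture("side"); cv2.imwrite("pics/s3.png",cv2.cvtColor(cv2.resize(s["pixels"][180:380,180:380],(600,600)),cv2.COLOR_RGB2BGR))
```

```text
[548.1 296.2] [605.6 292.4] pocket y81 by this: [574.9 264.4]
[539.  156.2  35. ]
[595.9 152.4  35. ]
[536.7 131.3  35. ]
```

```bash
python3 -m pendant '{"dp":[[0.003,0,0.01],[0.004,0,0.03],[0.004,0,0.05],[0.004,0,0.063],[0.004,0,0.07],[0.004,0,0.073],[0.004,0,0.073],[0.004,0,0.073]],"rotation":[[0,0,0],[0,0,0],[0,0,0],[0,0,0],[0,0,0],[0,0,0],[0,0,0],[0,0,0]]}' && python3 -m pendant '{"dp":[[0,0,0.0005],[0,0,0.001],[0,0,0.001]],"rotation":[[0,0,0],[0,0,0],[0,0,0]]}'
```

```text
time: 8.2
tool_pos: [574.8, 263.8, 63.3]
tcp_rot: [3.14, -0.0, 1.505]
contact_force: [-0.0, -0.0, -0.9]
grip_width: 35.3
finger_force: 30.0
time: 8.57
tool_pos: [574.4, 263.7, 61.7]
tcp_rot: [3.142, 0.0, 1.505]
contact_force: [-0.5, -0.0, -0.3]
grip_width: 35.1
finger_force: 30.0
```

```bash
for i in 1 2 ; do python3 -m pendant '{"dp":[[0,0,0.0007],[0,0,0.001],[0,0,0.001]],"rotation":[[0,0,0],[0,0,0],[0,0,0]]}' | egrep 'pos|contact'; done
```

```text
tool_pos: [574.4, 263.6, 60.6]
contact_force: [-0.3, -0.7, -0.4]
tool_pos: [574.4, 263.7, 59.7]
contact_force: [-0.7, 0.6, 0.1]
```

```bash
for i in 1 2 ; do python3 -m pendant '{"dp":[[0,0,0.0005],[0,0,0.001],[0,0,0.001]],"rotation":[[0,0,0],[0,0,0],[0,0,0]]}' | egrep 'pos|contact'; done
```

```text
tool_pos: [574.6, 263.8, 59.6]
contact_force: [-2.1, -1.1, 5.4]
tool_pos: [574.7, 263.9, 59.5]
contact_force: [-3.6, -1.1, 11.0]
```

Contact at z≈59.6. Relax 1 mm, release, rise.

```bash
python3 -m pendant '{"dp":[[0,0,-0.0015],[0,0,-0.0015]],"rotation":[[0,0,0],[0,0,0]]}' |grep -e contact -e pos; python3 -m pendant '{"dp":[[0,0,0],[0,0,0],[0,0,0],[0,0,0],[0,0,0],[0,0,0]],"rotation":[[0,0,0],[0,0,0],[0,0,0],[0,0,0],[0,0,0],[0,0,0]]}' 0.0918;  python3 -m pendant '{"dp":[[0,0,-0.01],[0,0,-0.04],[0,0,-0.07],[0,0,-0.09],[0,0,-0.09],[0,0,-0.09]],"rotation":[[0,0,0],[0,0,0],[0,0,0],[0,0,0],[0,0,0],[0,0,0]]}'
python3 - <<'E'
from h import *
c,T=wrist();np.savez("w4",T=T)
cv2.imwrite("pics/w4.png",cv2.cvtColor(c["pixels"],cv2.COLOR_RGB2BGR))
print(delta([524,-155.5,150],np.pi/2))
E
```

```text
tool_pos: [574.6, 263.8, 59.6]
contact_force: [-0.1, -0.2, 5.1]
time: 11.08
tool_pos: [574.4, 263.7, 59.2]
tcp_rot: [3.142, 0.0, 1.505]
contact_force: [0.7, 0.4, 0.4]
grip_width: 89.6
finger_force: 0.0
time: 11.82
tool_pos: [574.0, 263.5, 148.5]
tcp_rot: [-3.141, 0.001, 1.505]
contact_force: [-0.8, 0.4, -0.3]
grip_width: 92.1
finger_force: 0.0
(array([-0.42135017, -0.02206633, -0.00151656]), array([-0.00179974,  0.00074942, -0.06600456]))
```

View pics/w4.png

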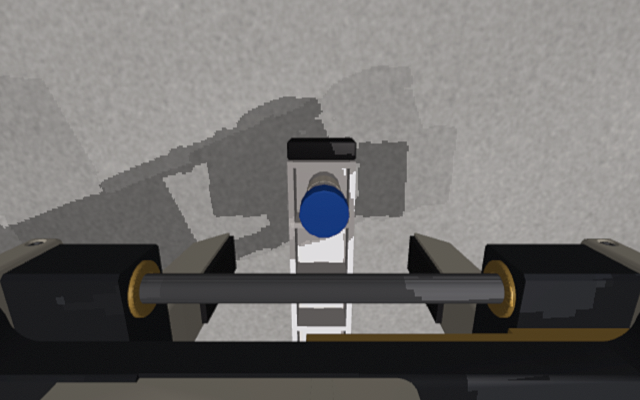

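Blue stands upright in the pocket by the black plate, cap at (324,211). Next is yellow.

```bash
python3 -m pendant '{"dp":[[-0.03,-0.002,0],[-0.09,-0.005,0],[-0.15,-0.008,0],[-0.21,-0.011,0],[-0.27,-0.014,0],[-0.33,-0.017,0],[-0.38,-0.02,0],[-0.41,-0.022,0]],"rotation":[[0,0,-0.01],[0,0,-0.02],[0,0,-0.03],[0,0,-0.04],[0,0,-0.05],[0,0,-0.06],[0,0,-0.066],[0,0,-0.066]]}' >/dev/null; python3 -m pendant '{"dp":[[-0.008,0,0],[-0.011,0,0],[-0.011,0,0],[-0.011,0,0]],"rotation":[[0,0,0],[0,0,0],[0,0,0],[0,0,0]]}'
python3 - <<'E'
from h import *
c,T=wrist();np.savez("w5",T=T)
cv2.imwrite("pics/w5.png",cv2.cvtColor(c["pixels"],cv2.COLOR_RGB2BGR))
print(delta([524,-155.5,65.5],np.pi/2))
E
```

```text
time: 13.38
tool_pos: [525.6, -153.9, 149.2]
tcp_rot: [-3.141, -0.0, 1.572]
contact_force: [0.4, -0.3, 0.3]
grip_width: 91.8
finger_force: 0.0
(array([-0.00145309, -0.00154604,  0.08369772]), array([-7.96695016e-05, -2.69175231e-05,  1.39091955e-03]))
```

View pics/w5.png

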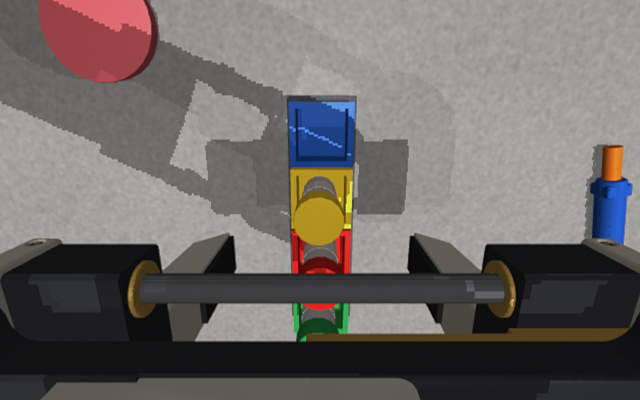

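The yellow cap is centred at (319,218) between the fingers, and the blue block is empty.

```bash
python3 - <<'E'
from h import *
c,_=wrist();T=np.load("w5.npz")["T"]
print(onz(ray(c,T,(319,217)),95).round(1))
T=np.load("w4.npz")["T"]; print(onz(ray(c,T,(324,211)),89).round(1))
E
python3 -m pendant '{"dp":[[-0.001,-0.001,0.02],[-0.002,-0.001,0.05],[-0.002,-0.001,0.075],[-0.002,-0.001,0.083],[-0.002,-0.001,0.083]],"rotation":[[0,0,0],[0,0,0],[0,0,0],[0,0,0],[0,0,0]]}'
```

```text
[ 524.5 -152.7   95. ]
[576.5 267.2  89. ]
time: 14.1
tool_pos: [524.5, -156.8, 66.3]
tcp_rot: [-3.141, -0.0, 1.571]
contact_force: [0.6, 0.5, -0.2]
grip_width: 91.5
finger_force: 0.0
```

```bash
python3 -m pendant '{"dp":[[0.001,0,0],[0.001,0,0],[0.001,0,0],[0.001,0,0],[0.001,0,0],[0.001,0,0],[0.001,0,0],[0.001,0,0]],"rotation":[[0,0,0],[0,0,0],[0,0,0],[0,0,0],[0,0,0],[0,0,0],[0,0,0],[0,0,0]]}' 0.0; python3 -m pendant '{"dp":[[0,0,-0.005],[0,0,-0.02],[0,0,-0.045],[0,0,-0.065],[0,0,-0.07],[0,0,-0.07],[0,0,-0.07]],"rotation":[[0,0,0],[0,0,0],[0,0,0],[0,0,0],[0,0,0],[0,0,0],[0,0,0]]}'; python3 -c "
from h import *
print(delta([570.9,209.8,135.5],np.pi/2-.066))"
```

```text
time: 15.1
tool_pos: [524.4, -156.0, 66.2]
tcp_rot: [-3.142, 0.0, 1.571]
contact_force: [0.1, -0.3, 0.6]
grip_width: 35.2
finger_force: 30.0
time: 15.98
tool_pos: [524.0, -155.8, 135.5]
tcp_rot: [-3.14, -0.0, 1.571]
contact_force: [0.1, -0.3, -1.2]
grip_width: 35.3
finger_force: 30.0
(array([3.65599966e-01, 4.69192842e-02, 1.08743066e-04]), array([-0.00132037, -0.00043935,  0.06596847]))
```

```bash
python3 -m pendant '{"dp":[[0.015,0.002,0],[0.05,0.007,0],[0.1,0.014,0],[0.15,0.02,0],[0.2,0.027,0],[0.25,0.034,0],[0.3,0.041,0],[0.34,0.046,0]],"rotation":[[0,0,0],[0,0,0.01],[0,0,0.02],[0,0,0.03],[0,0,0.04],[0,0,0.05],[0,0,0.06],[0,0,0.066]]}' >/dev/null; python3 -m pendant '{"dp":[[0.02,0.002,0],[0.026,0.003,0],[0.026,0.003,0],[0.026,0.003,0],[0.026,0.003,0]],"rotation":[[0,0,0],[0,0,0],[0,0,0],[0,0,0],[0,0,0]]}'; python3 -c "
from h import *
print(delta([570.9,209.8,61.5],np.pi/2-.066))"
```

```text
time: 17.6
tool_pos: [575.3, 208.7, 136.3]
tcp_rot: [3.142, 0.0, 1.503]
contact_force: [-0.5, -0.2, -0.5]
grip_width: 35.3
finger_force: 30.0
(array([ 0.00082243, -0.0044219 ,  0.07480161]), array([ 2.59886906e-05,  2.02161030e-04, -1.48787276e-03]))
```

```bash
python3 -m pendant '{"dp":[[0.001,-0.003,0.01],[0.001,-0.004,0.03],[0.001,-0.004,0.05],[0.001,-0.004,0.063],[0.001,-0.004,0.07],[0.001,-0.004,0.073],[0.001,-0.004,0.074],[0.001,-0.004,0.074]],"rotation":[[0,0,0],[0,0,0],[0,0,0],[0,0,0],[0,0,0],[0,0,0],[0,0,0],[0,0,0]]}'; for i in 1 2; do python3 -m pendant '{"dp":[[0,0,0.0005],[0,0,0.001],[0,0,0.001]],"rotation":[[0,0,0],[0,0,0],[0,0,0]]}' | egrep 'pos|contact'; done
```

```text
time: 18.6
tool_pos: [571.5, 211.1, 62.6]
tcp_rot: [3.141, -0.0, 1.505]
contact_force: [-0.6, 0.5, -0.0]
grip_width: 35.1
finger_force: 30.0
tool_pos: [571.2, 211.0, 61.2]
contact_force: [0.1, -0.3, -0.5]
tool_pos: [571.2, 211.0, 60.2]
contact_force: [-0.2, -0.4, -0.2]
```

```bash
python3 -m pendant '{"dp":[[0,0,0.0005],[0,0,0.001],[0,0,0.001]],"rotation":[[0,0,0],[0,0,0],[0,0,0]]}' | egrep 'pos|contact'
```

```text
tool_pos: [571.3, 211.2, 60.1]
contact_force: [-1.7, -0.3, 6.9]
```

```bash
python3 -m pendant '{"dp":[[0,0,-0.0007],[0,0,-0.0007]],"rotation":[[0,0,0],[0,0,0]]}' |grep -e contact -e pos; python3 -m pendant '{"dp":[[0,0,0],[0,0,0],[0,0,0],[0,0,0],[0,0,0],[0,0,0]],"rotation":[[0,0,0],[0,0,0],[0,0,0],[0,0,0],[0,0,0],[0,0,0]]}' 0.0918 | grep -e grip -e contact;  python3 -m pendant '{"dp":[[0,0,-0.01],[0,0,-0.04],[0,0,-0.07],[0,0,-0.09],[0,0,-0.09],[0,0,-0.09]],"rotation":[[0,0,0],[0,0,0],[0,0,0],[0,0,0],[0,0,0],[0,0,0]]}'
python3 - <<'E'
from h import *
c,T=wrist();np.savez("w6",T=T)
cv2.imwrite("pics/w6.png",cv2.cvtColor(c["pixels"],cv2.COLOR_RGB2BGR))
print(delta([524,-209,150],np.pi/2))
E
```

```text
tool_pos: [571.3, 211.1, 60.1]
contact_force: [-1.1, -0.4, 4.7]
contact_force: [0.2, 0.1, -0.2]
grip_width: 89.3
time: 21.48
tool_pos: [570.7, 210.9, 149.3]
tcp_rot: [-3.141, 0.0, 1.505]
contact_force: [-0.1, -0.7, 0.3]
grip_width: 92.0
finger_force: 0.0
(array([-0.42204906, -0.01877806, -0.00084392]), array([-0.00181385,  0.00058675, -0.06599729]))
```

View pics/w6.png

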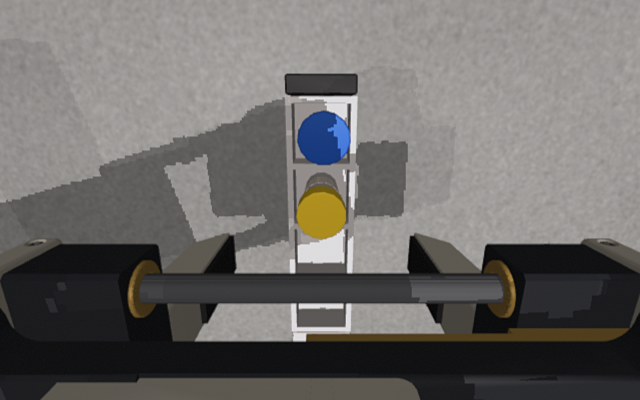

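Blue (324,138) and yellow (321,214) stand upright in pockets 1 and 2. Next is red.

```bash
python3 -m pendant '{"dp":[[-0.03,-0.002,0],[-0.09,-0.005,0],[-0.15,-0.008,0],[-0.21,-0.011,0],[-0.27,-0.014,0],[-0.33,-0.016,0],[-0.38,-0.018,0],[-0.41,-0.019,0]],"rotation":[[0,0,-0.01],[0,0,-0.02],[0,0,-0.03],[0,0,-0.04],[0,0,-0.05],[0,0,-0.06],[0,0,-0.066],[0,0,-0.066]]}' >/dev/null; python3 -m pendant '{"dp":[[-0.008,0,0],[-0.012,0,0],[-0.012,0,0],[-0.012,0,0]],"rotation":[[0,0,0],[0,0,0],[0,0,0],[0,0,0]]}'
python3 - <<'E'
from h import *
c,T=wrist();np.savez("w7",T=T)
a=c["pixels"];cv2.imwrite("pics/w7.png",cv2.cvtColor(cv2.resize(a[60:320,220:420],None,fx=2,fy=2),cv2.COLOR_RGB2BGR))
for n,m in(("red",(a[...,0]>90)&(a[...,1]<60)),):
    m=m&(np.indices(m.shape)[0]<245)&(np.indices(m.shape)[0]>180)
print(delta([524,-209,65.5],np.pi/2))
for v in (210,214,218,222): print(v,(onz(ray(c,T,(320,v)),95)-[0,3,0]).round(1))
E
```

```text
time: 23.02
tool_pos: [525.4, -207.7, 149.9]
tcp_rot: [-3.141, -0.0, 1.572]
contact_force: [0.1, -0.1, -0.2]
grip_width: 91.5
finger_force: 0.0
(array([-0.0011532 , -0.00136678,  0.08443504]), array([-5.30992796e-05, -1.14259894e-04,  1.28147363e-03]))
210 [ 525.  -204.7   95. ]
214 [ 525.  -207.6   95. ]
218 [ 525.  -210.5   95. ]
222 [ 525.  -213.5   95. ]
```

View pics/w7.png

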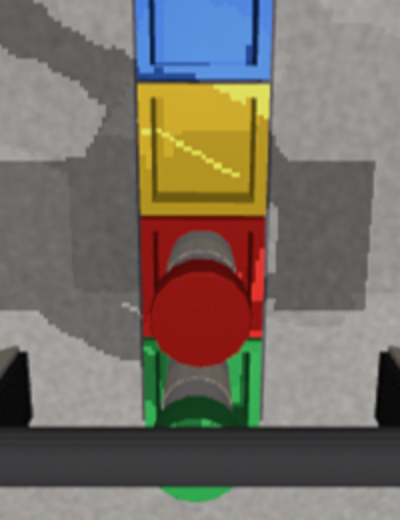

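The red cap's top face is at crop (201,318), full-image (320,219), which gives y≈-210 and x≈524.

```bash
python3 -m pendant '{"dp":[[-0.001,-0.001,0.02],[-0.0015,-0.001,0.05],[-0.0015,-0.001,0.075],[-0.0015,-0.001,0.084],[-0.0015,-0.001,0.084],[-0.0015,-0.001,0.084]],"rotation":[[0,0,0],[0,0,0],[0,0,0],[0,0,0],[0,0,0],[0,0,0]]}' | grep pos; python3 -m pendant '{"dp":[[0,0,0],[0,0,0],[0,0,0],[0,0,0],[0,0,0],[0,0,0],[0,0,0],[0,0,0]],"rotation":[[0,0,0],[0,0,0],[0,0,0],[0,0,0],[0,0,0],[0,0,0],[0,0,0],[0,0,0]]}' 0.0; python3 -m pendant '{"dp":[[0,0,-0.005],[0,0,-0.02],[0,0,-0.045],[0,0,-0.065],[0,0,-0.07],[0,0,-0.07],[0,0,-0.07]],"rotation":[[0,0,0],[0,0,0],[0,0,0],[0,0,0],[0,0,0],[0,0,0],[0,0,0]]}'; python3 -c "
from h import *
print(delta([567.4,156,135.5],np.pi/2-.066))"
```

```text
tool_pos: [524.9, -210.5, 67.0]
time: 24.82
tool_pos: [524.2, -210.3, 65.9]
tcp_rot: [3.142, 0.0, 1.571]
contact_force: [0.3, 0.7, -0.8]
grip_width: 35.1
finger_force: 30.0
time: 25.7
tool_pos: [523.8, -210.1, 135.2]
tcp_rot: [-3.14, -0.001, 1.571]
contact_force: [-0.4, -0.3, 0.1]
grip_width: 35.3
finger_force: 30.0
(array([ 3.66087101e-01,  4.36411656e-02, -1.30365142e-04]), array([-0.00129093, -0.00061294,  0.06598384]))
```

```bash
python3 -m pendant '{"dp":[[0.015,0.002,0],[0.05,0.006,0],[0.1,0.012,0],[0.15,0.018,0],[0.2,0.024,0],[0.25,0.03,0],[0.3,0.036,0],[0.34,0.041,0]],"rotation":[[0,0,0],[0,0,0.01],[0,0,0.02],[0,0,0.03],[0,0,0.04],[0,0,0.05],[0,0,0.06],[0,0,0.066]]}' >/dev/null; python3 -m pendant '{"dp":[[0.02,0.001,0],[0.026,0.001,0],[0.026,0.001,0],[0.026,0.001,0],[0.026,0.001,0]],"rotation":[[0,0,0],[0,0,0],[0,0,0],[0,0,0],[0,0,0]]}'; python3 -c "
from h import *
print(delta([567.4,156,61.5],np.pi/2-.066))"
```

```text
time: 27.32
tool_pos: [568.0, 154.5, 136.0]
tcp_rot: [-3.142, 0.0, 1.503]
contact_force: [0.4, -0.1, -1.0]
grip_width: 35.4
finger_force: 30.0
(array([ 0.00146852, -0.00068764,  0.07445507]), array([-1.21150976e-05,  2.32764550e-04, -1.44436321e-03]))
```

```bash
python3 -m pendant '{"dp":[[0.001,0,0.01],[0.0015,-0.001,0.03],[0.0015,-0.001,0.05],[0.0015,-0.001,0.063],[0.0015,-0.001,0.07],[0.0015,-0.001,0.073],[0.0015,-0.001,0.0745],[0.0015,-0.001,0.0745]],"rotation":[[0,0,0],[0,0,0],[0,0,0],[0,0,0],[0,0,0],[0,0,0],[0,0,0],[0,0,0]]}' | grep pos; for i in 1 2; do python3 -m pendant '{"dp":[[0,0,0.0005],[0,0,0.001],[0,0,0.001]],"rotation":[[0,0,0],[0,0,0],[0,0,0]]}' | egrep 'pos|contact'; done
```

```text
tool_pos: [567.3, 157.2, 61.8]
tool_pos: [567.0, 157.1, 60.4]
contact_force: [0.1, -0.3, -1.4]
tool_pos: [567.2, 157.1, 59.9]
contact_force: [-0.6, 0.4, 4.5]
```

Contact at 59.9; release.

```bash
python3 -m pendant '{"dp":[[0,0,-0.0003],[0,0,-0.0003]],"rotation":[[0,0,0],[0,0,0]]}' |grep -e contact -e pos; python3 -m pendant '{"dp":[[0,0,0],[0,0,0],[0,0,0],[0,0,0],[0,0,0],[0,0,0]],"rotation":[[0,0,0],[0,0,0],[0,0,0],[0,0,0],[0,0,0],[0,0,0]]}' 0.0918 | grep -e grip -e contact;  python3 -m pendant '{"dp":[[0,0,-0.01],[0,0,-0.04],[0,0,-0.07],[0,0,-0.09],[0,0,-0.09],[0,0,-0.09]],"rotation":[[0,0,0],[0,0,0],[0,0,0],[0,0,0],[0,0,0],[0,0,0]]}'
python3 - <<'E'
from h import *
print(delta([524,-265,150],np.pi/2))
E
```

```text
tool_pos: [567.2, 157.1, 59.9]
contact_force: [-0.3, -0.5, 3.2]
contact_force: [0.3, 0.1, -0.1]
grip_width: 89.6
time: 30.82
tool_pos: [566.6, 157.0, 149.1]
tcp_rot: [-3.141, 0.0, 1.505]
contact_force: [0.1, -0.0, 0.2]
grip_width: 91.8
finger_force: 0.0
(array([-0.42392246, -0.01461266, -0.00076234]), array([-0.00097328,  0.00027849, -0.06604371]))
```

```bash
python3 -m pendant '{"dp":[[-0.03,-0.002,0],[-0.09,-0.004,0],[-0.15,-0.006,0],[-0.21,-0.008,0],[-0.27,-0.01,0],[-0.33,-0.012,0],[-0.38,-0.014,0],[-0.41,-0.0146,0]],"rotation":[[0,0,-0.01],[0,0,-0.02],[0,0,-0.03],[0,0,-0.04],[0,0,-0.05],[0,0,-0.06],[0,0,-0.066],[0,0,-0.066]]}' >/dev/null; python3 -m pendant '{"dp":[[-0.009,-0.001,0],[-0.014,-0.001,0],[-0.014,-0.001,0],[-0.014,-0.001,0]],"rotation":[[0,0,0],[0,0,0],[0,0,0],[0,0,0]]}' | grep pos
python3 - <<'E'
from h import *
c,T=wrist()
a=c["pixels"];cv2.imwrite("pics/w8.png",cv2.cvtColor(cv2.resize(a[60:320,220:420],None,fx=2,fy=2),cv2.COLOR_RGB2BGR))
print(delta([524,-265,65.5],np.pi/2))
for v in (206,210,214,218,222): print(v,(onz(ray(c,T,(320,v)),95)-[0,3,0]).round(1))
E
```

```text
tool_pos: [524.7, -263.9, 149.7]
(array([-0.00100667, -0.00065755,  0.08430284]), array([ 6.27857250e-06, -7.62866721e-05,  1.31969065e-03]))
206 [ 524.2 -257.9   95. ]
210 [ 524.3 -260.8   95. ]
214 [ 524.3 -263.7   95. ]
218 [ 524.3 -266.6   95. ]
222 [ 524.3 -269.6   95. ]
```

View pics/w8.png

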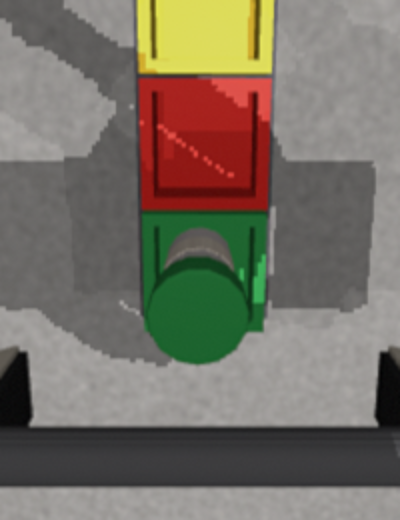

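The green cap's top is at crop (197,316), full-image (318,218), so y≈-266 and x≈523.5.

```bash
python3 -m pendant '{"dp":[[-0.001,-0.001,0.02],[-0.0015,-0.001,0.05],[-0.0015,-0.001,0.075],[-0.0015,-0.001,0.084],[-0.0015,-0.001,0.084],[-0.0015,-0.001,0.084]],"rotation":[[0,0,0],[0,0,0],[0,0,0],[0,0,0],[0,0,0],[0,0,0]]}' | grep pos; python3 -m pendant '{"dp":[[0,0,0],[0,0,0],[0,0,0],[0,0,0],[0,0,0],[0,0,0],[0,0,0],[0,0,0]],"rotation":[[0,0,0],[0,0,0],[0,0,0],[0,0,0],[0,0,0],[0,0,0],[0,0,0],[0,0,0]]}' 0.0; python3 -m pendant '{"dp":[[0,0,-0.005],[0,0,-0.02],[0,0,-0.045],[0,0,-0.065],[0,0,-0.07],[0,0,-0.07],[0,0,-0.07]],"rotation":[[0,0,0],[0,0,0],[0,0,0],[0,0,0],[0,0,0],[0,0,0],[0,0,0]]}'; python3 -c "
from h import *
print(delta([563.8,102.5,135.5],np.pi/2-.066))"
```

```text
tool_pos: [524.1, -266.8, 66.9]
time: 34.12
tool_pos: [523.4, -266.5, 65.7]
tcp_rot: [-3.142, 0.0, 1.571]
contact_force: [0.0, 0.3, -1.3]
grip_width: 35.3
finger_force: 30.0
time: 35.0
tool_pos: [523.0, -266.3, 134.9]
tcp_rot: [-3.14, -0.001, 1.571]
contact_force: [0.7, -0.1, -0.7]
grip_width: 35.3
finger_force: 30.0
(array([ 3.68761603e-01,  4.08204060e-02, -3.42841038e-04]), array([-0.00133581, -0.00074384,  0.06594301]))
```

```bash
python3 -m pendant '{"dp":[[0.015,0.002,0],[0.05,0.006,0],[0.1,0.012,0],[0.15,0.018,0],[0.2,0.023,0],[0.25,0.028,0],[0.3,0.034,0],[0.34,0.038,0]],"rotation":[[0,0,0],[0,0,0.01],[0,0,0.02],[0,0,0.03],[0,0,0.04],[0,0,0.05],[0,0,0.06],[0,0,0.066]]}' >/dev/null; python3 -m pendant '{"dp":[[0.02,0.001,0],[0.029,0.001,0],[0.029,0.001,0],[0.029,0.001,0],[0.029,0.001,0]],"rotation":[[0,0,0],[0,0,0],[0,0,0],[0,0,0],[0,0,0]]}'; python3 -c "
from h import *
print(delta([563.8,102.5,61.5],np.pi/2-.066))"
```

```text
time: 36.62
tool_pos: [564.4, 101.3, 135.7]
tcp_rot: [-3.142, 0.0, 1.503]
contact_force: [-0.5, -0.4, -0.3]
grip_width: 35.0
finger_force: 30.0
(array([ 0.00119658, -0.00065436,  0.07421541]), array([-4.22818107e-05,  2.14278213e-04, -1.52584893e-03]))
```

```bash
python3 -m pendant '{"dp":[[0.001,0,0.01],[0.001,-0.001,0.03],[0.001,-0.001,0.05],[0.001,-0.001,0.063],[0.001,-0.001,0.07],[0.001,-0.001,0.073],[0.001,-0.001,0.0745],[0.001,-0.001,0.0745]],"rotation":[[0,0,0],[0,0,0],[0,0,0],[0,0,0],[0,0,0],[0,0,0],[0,0,0],[0,0,0]]}' | grep pos; for i in 1 2; do python3 -m pendant '{"dp":[[0,0,0.0005],[0,0,0.001],[0,0,0.001]],"rotation":[[0,0,0],[0,0,0],[0,0,0]]}' | egrep 'pos|contact'; done
```

```text
tool_pos: [563.6, 103.4, 61.6]
tool_pos: [563.4, 103.4, 60.3]
contact_force: [0.6, 0.7, -0.5]
tool_pos: [563.5, 103.4, 59.6]
contact_force: [-1.9, 0.7, 4.5]
```

```bash
python3 -m pendant '{"dp":[[0,0,-0.0003],[0,0,-0.0003]],"rotation":[[0,0,0],[0,0,0]]}' |grep -e contact -e pos; python3 -m pendant '{"dp":[[0,0,0],[0,0,0],[0,0,0],[0,0,0],[0,0,0],[0,0,0]],"rotation":[[0,0,0],[0,0,0],[0,0,0],[0,0,0],[0,0,0],[0,0,0]]}' 0.0918 | grep -e grip -e contact;  python3 -m pendant '{"dp":[[0,0,-0.01],[0,0,-0.04],[0,0,-0.08],[0,0,-0.12],[-0.03,0,-0.15],[-0.06,0,-0.15],[-0.06,0,-0.15],[-0.06,0,-0.15]],"rotation":[[0,0,0],[0,0,0],[0,0,0],[0,0,0],[0,0,0],[0,0,0],[0,0,0],[0,0,0]]}'
python3 - <<'E'
from h import *
s=vision.capture("side")["pixels"][190:370,200:400];t=wrist()[0]["pixels"][0:340,200:440]
cv2.imwrite("pics/end.png",cv2.cvtColor(np.hstack([cv2.resize(s,(500,500)),cv2.resize(t,(300,500))]),cv2.COLOR_RGB2BGR))
E
```

```text
tool_pos: [563.5, 103.4, 59.6]
contact_force: [-0.6, -0.4, 3.5]
contact_force: [-0.3, -0.5, 0.0]
grip_width: 89.7
time: 40.38
tool_pos: [559.3, 43.9, 209.7]
tcp_rot: [3.142, -0.0, 1.504]
contact_force: [0.4, 0.0, 0.8]
grip_width: 91.8
finger_force: 0.0
```

View pics/end.png

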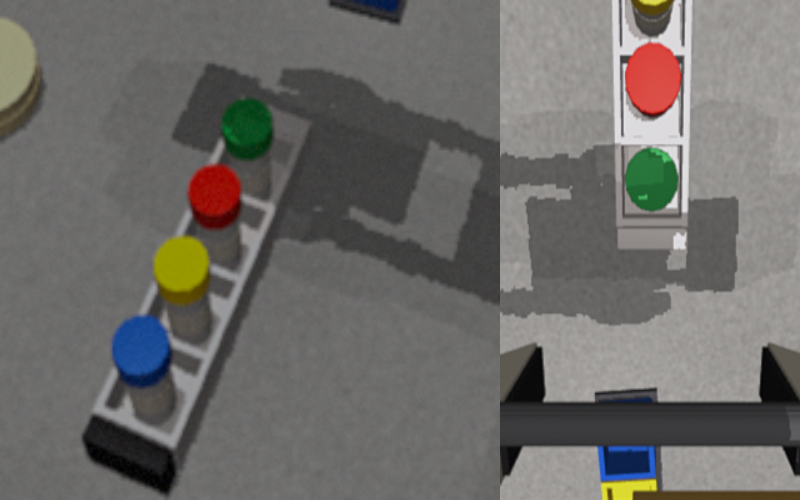

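All four stand upright in their pockets: blue next to the black plate (crop 142,350), then yellow (182,270), red (215,196) and green (247,128). The gripper is clear.

```bash
python3 -c "
from plant import workorder
print(workorder.close_job())"
```

```text
the job is handed in; nothing more can be done
None
```

All four bottles stand free and upright in the white rack, running blue, yellow, red, green from the black plate; the job was handed in at about 40 s of the 120 s, and no verdict was returned.

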